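Ratchet the red-handled cheese press down

TASK

Work the ratchet lever of the red-handled cheese press back and forth until its wooden plate has gone down into the white mould, its top face flush with the mould's rim or lower, then let go. Do not touch the blue-handled press.

Things in the scene. Friction and masses are not known exactly. Their poses are not given: they have to be found in the camera images.
- red_press: It stands fixed on the worktop: a wooden base 140 (x) by 190 (y) mm, steel posts and beam (top 162 mm up), steel spindle on the vertical axis through the origin, top 226 mm up or less. Origin: under the base's middle; front -x, z up. On top a ratchet lever points to the front: its red grip, 22 mm wide and high, spans 80 to 165 mm from the axis, centre 187 mm up, free below.
- red_press_lever (a joint): Lever angle, rad: 0 straight to the press's front (-x), growing clockwise from above (grip goes to +y); stops at -0.65 and 0.65. Growing drives the spindle (about 0.35 Nm, 3 N at the grip); going back it slips freely over teeth 0.31 rad apart, so each drive stroke first takes up to 0.4 rad of slack. It stays where it is left; the start lies within 0.5 of 0.
- red_press_plate (a joint): Way of the wooden plate (95 mm across, 14 mm thick) down from the top, m: 0 to 0.0025 at the start; at 0.017 its top face is flush with the rim of the white mould (112 mm across, rim 93 mm up); it may go on to 0.045. It goes down 8 mm per rad that the lever drives (under 10.4 mm a stroke), does not turn and never comes back up.
- blue_press: The same press with a blue grip, same frame and sizes, for another day: not to be touched. It stands beside the red one, to the left or the right, some 0.34 to 0.49 m between their axes; its lever too points to its front, within 0.3 rad.

How it is judged:
At the end, for the whole second after the job is handed in: The red-handled press's plate is down in the mould, its top face level with the rim (at most 2 mm above it) or lower, and the lever is at rest (value of joint red_press_plate above 0.015 m and velocity of joint red_press_lever between -0.1 and 0.1 rad/s); the robot touches nothing.
It fails at once if the blue-handled press is touched (contact force between any of the fingers, the arm and blue_press above 1 N).
It also fails if it takes over 59 s, if anything falls off the work surface, if the arm or the gripper's body presses on something with over 40 N, if the wrist force passes 120 N, or if a joint passes its speed limit or range.

ROBOT

A 6-joint arm with a two-finger parallel gripper is mounted at the origin on a cart in front of the work surface, level with it; the furniture and walls round the work are solid. World frame = base frame: x ahead of the robot, y to its left, z up, the work surface at z = 0. Lengths are in m, angles in rad, forces in N, time in s.
With the tool pointing down it reaches from about 0.3 to 0.75 m from the base axis. Payload 8.5 kg.
Tool frame: the origin (TCP) lies on the centre line of the jaws, within the pads' length; the fingertips stand 11 mm ahead of it and the grasp point (between the pads) lies 8 mm behind it (env.tcp_to_tips is the distance from the TCP to the fingertips, in m); z points along the fingers, y is the line along which they close (so a half turn about z gives the same grasp; the last joint's range is limited). The gripper opens to 88 mm and grips with 3 to 60 N. Pads are 18 mm wide; open, the fingers measure 123 mm over their backs; the gripper's body (75 mm by 187 mm) begins 45 mm behind the grasp point.
Start: joints at [0.935, 0.381, 1.297, -0, 1.464, -0.215], TCP at [0.225, 0.502, 0.216] pointing down, gripper open.
Joint ranges: [-3.11, 3.11], [-0.89, 2.33], [0.22, 2.48], [-1.42, 4.56], [0.17, 2.85], [-2.88, 2.88]. Speed limits (rad/s): [2.39, 2.39, 3.14, 3.14, 3.14, 3.14].

INTERFACE

Orientations are given as a rotation vector (axis times angle).
In Python, from plant import env gives the robot as it stands.
- The arm moves only by the tool arm_command, never from a script. Its argument "series" is a list of rows, each a list of 6 numbers: the shift along the world's x, y, z normalised to -1 to 1, where 1 is 0.1 m, then the turn, a rotation vector about the world's x, y, z normalised to -1 to 1, where 1 is 90 degrees. In form: [[x, y, z, ax, ay, az], ...]. A call has 1 to 10 rows; each row is the pose to reach, as a shift and turn from the pose commanded when the call began; what a row does not reach only later rows make up. A row lasts 1/10 s, in which the tool goes at most 50 mm and 8.59 degrees, less where a joint would pass 70% of its speed; a pose out of reach is approached as far as the arm can. A call with a number of a shift or a turn outside -1 to 1 is refused whole. A call with a gripper value outside its range is refused whole. "jaw" is the closure, from 0 (fully open) to 1 (shut), set as the call begins (left out, the last holds). The fingers move at their own pace and stop on an object; the grip force is fixed at half the most. Time passes only in rows, so rows that repeat a pose let the fingers close. It gives the time, the measured TCP pose, the force, the opening and the grip force at its end, in the units of the state.
- env.state(): the state, without advancing time (a new reading comes with each control period).
- env.camera(name): name is "scene" or "side" or "wrist"; returns the picture (420x560x3 uint8, red, green, blue); there is no depth.
- env.camera_model(name): a dict with "fovy" (degrees; the focal length in pixels is half the picture's height over the tangent of half this angle, whatever the lens; pixels are square), "cx", "cy" (the principal point, pixels), "rvec" (rotation vector, rad) and "tvec" (3), from world to camera coordinates, as OpenCV has them. Camera axes: x right, y down, z forward; pixel columns grow to the right and rows downward; lengths in m; the calibration is good to about 2 mm. The wrist camera is an equidistant fisheye: a pixel r from the principal point sees the ray r / f radians off the axis. A picture is of the moment at which its call begins: read the wrist's pose just before it. camera_model takes no time and is no camera call; for the wrist camera it gives the pose at the moment of the call.
- env.sign_off(): hands the job in; it is judged then, once.
The state is a dict: "t": time; "joint_pos": joint angles; "joint_vel": joint speeds; "tau": joint torques, N m; "ee_pos": TCP position; "tcp_rot": TCP orientation; "ft_force": force on the tool from outside, world axes, zero at the start; "ft_torque": the same for the moment, N m; "opening": opening from 0.0 (shut) to 1.0 (fully open); "gripper_force": force on a finger pad.
Only numpy, scipy, OpenCV 4.12 (cv2) and the standard library are available. Lean on these libraries where they do the work, as an engineer would, in place of code of your own. Each camera call takes 0.05 s, during which the arm holds its last target. There are 200 camera calls.

## Working session

There is one attempt and no reset: what is moved stays moved. The work goes in short steps, Python scripts to look and compute and a tool call to move; the robot and the scene stay as the last step left them, time stands still between calls to the robot, and variables do not carry over. Pictures are saved under pics/ and viewed, at most 10 in all, crops included, and the job is handed in when it is done.

Besides the shell and the picture viewer there is one more tool, called in YAML: its name, and indented under it one key for each argument. arm_command: Moves the arm, as the interface text tells. Its arguments: {"type":"object","properties":{"series":{"type":"array"},"jaw":{"type":"number"}},"required":["series"]}

```bash
mkdir -p pics; cat > h.py <<'E'
import numpy as np, cv2
from plant import env
def ray(m,u,v,H=420):
    f=H/2/np.tan(np.radians(m["fovy"])/2)
    R=cv2.Rodrigues(np.array(m["rvec"],float))[0]; t=np.array(m["tvec"],float)
    d=R.T@np.array([(u-m["cx"])/f,(v-m["cy"])/f,1]); return -R.T@t,d
def onz(m,u,v,z):
    c,d=ray(m,u,v); return c+d*(z-c[2])/d[2]
def proj(m,p):
    f=210/np.tan(np.radians(m["fovy"])/2)
    q=cv2.Rodrigues(np.array(m["rvec"],float))[0]@np.array(p,float)+np.array(m["tvec"],float)
    return [f*q[0]/q[2]+m["cx"],f*q[1]/q[2]+m["cy"]]
E
python3 - <<'E'
from h import *
a=env.camera("scene");b=env.camera("side")
for n,i in(("scene",a),("side",b)):
    cv2.imwrite(f"pics/{n}.png",cv2.resize(i[:,:,::-1],(800,600)))
    m=env.camera_model(n); print(n,m, ray(m,280,210))
print(env.state())
E
```

```text
scene {'fovy': 49.11928994170725, 'cx': 282.99802349544296, 'cy': 204.59163427762047, 'rvec': array([ 2.26118944, -0.89200245,  0.35321758]), 'tvec': array([-0.39728779,  0.3665138 ,  0.57818258])} (array([ 0.20510276, -0.35708625,  0.6759344 ]), array([ 0.45403897,  0.48807955, -0.74552535]))
side {'fovy': 54.33344359274602, 'cx': 277.97102313538915, 'cy': 206.82427355896425, 'rvec': array([ 2.3518309 , -0.79959563,  0.30734759]), 'tvec': array([-0.41412125,  0.33104766,  0.63445575])} (array([ 0.22880066, -0.36000493,  0.70828651]), array([ 0.39871773,  0.48151013, -0.78054916]))
{'t': 0.1, 'joint_pos': array([ 9.34717091e-01,  3.81106876e-01,  1.29812023e+00, -5.16732200e-07,
        1.46363527e+00, -2.15299789e-01]), 'joint_vel': array([-0.00034568, -0.00128417, -0.00077361, -0.00091981,  0.00251785,
       -0.00166905]), 'tau': array([ 3.97201715e-03, -4.38646853e+01, -2.24911845e+01,  7.15520186e-02,
        3.42347450e-02, -5.10885354e-05]), 'ee_pos': array([0.2244944 , 0.50179634, 0.21573306]), 'tcp_rot': array([-6.55983896e-01, -3.07180647e+00,  1.81650838e-03]), 'ft_force': array([-0.63512223,  0.30534661, -0.80991838]), 'ft_torque': array([-0.01322399, -0.03691371,  0.00717391]), 'gripper_force': 0.0, 'opening': 1.0018281484556137}
```

View pics/scene.png

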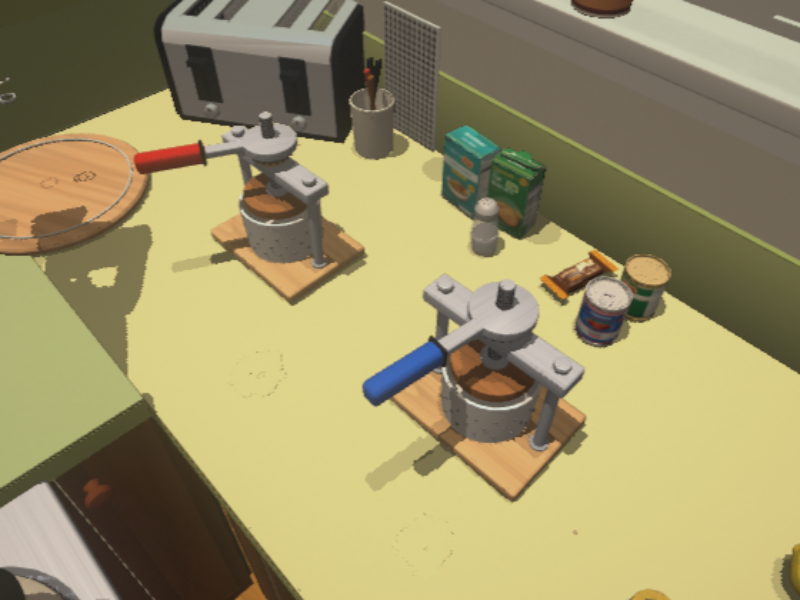

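View pics/side.png

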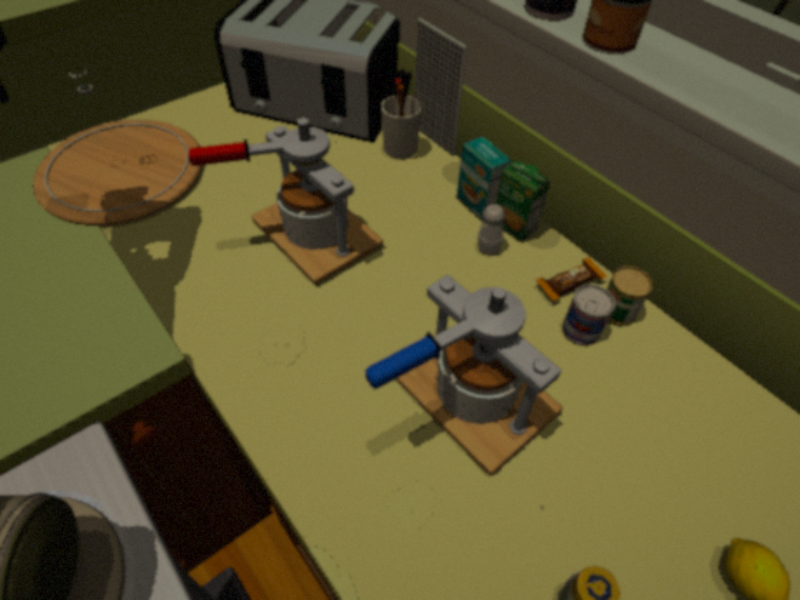

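Scene picture (800 px): red grip runs from (137,162) to (203,153), its hub is at (268,140), and the base corners are (292,300) and (363,248). Blue grip runs from (372,390) to (443,352). The side view agrees: red grip (190,157) to (247,151).

```bash
python3 - <<'E'
from h import *
np.set_printoptions(precision=3,suppress=True)
P={"scene":dict(rtip=(138,162,.187),rin=(203,153,.187),rspin=(266,117,.224),c1=(292,298,.02),c2=(363,247,.02),c0=(212,234,.02),btip=(372,388,.187),bin=(441,354,.187),bspin=(507,287,.224),b1=(514,495,.02),b2=(584,418,.02)),
"side":dict(rtip=(191,156,.187),rin=(247,151,.187),rspin=(304,121,.224),c1=(317,280,.02),c2=(382,242,.02),c0=(252,218,.02),btip=(370,376,.187),bin=(437,347,.187),bspin=(498,292,.224),b1=(492,470,.02),b2=(560,408,.02))}
for n in P:
    m=env.camera_model(n)
    for k,(u,v,z) in P[n].items(): print(n,k,onz(m,u*.7,v*.7,z))
    print("tcp px",np.array(proj(m,env.state()["ee_pos"]))/.7)
E
```

```text
scene rtip [0.422 0.349 0.187]
scene rin [0.49  0.311 0.187]
scene rspin [0.565 0.273 0.224]
scene c1 [0.501 0.174 0.02 ]
scene c2 [0.635 0.184 0.02 ]
scene c0 [0.491 0.356 0.02 ]
scene btip [ 0.413 -0.097  0.187]
scene bin [ 0.485 -0.112  0.187]
scene bspin [ 0.565 -0.118  0.224]
scene b1 [ 0.505 -0.212  0.02 ]
scene b2 [ 0.636 -0.206  0.02 ]
tcp px [-87.074 153.183]
side rtip [0.42  0.345 0.187]
side rin [0.489 0.308 0.187]
side rspin [0.567 0.273 0.224]
side c1 [0.502 0.173 0.02 ]
side c2 [0.632 0.178 0.02 ]
side c0 [0.49  0.355 0.02 ]
side btip [ 0.408 -0.099  0.187]
side bin [ 0.487 -0.113  0.187]
side bspin [ 0.567 -0.116  0.224]
side b1 [ 0.506 -0.213  0.02 ]
side b2 [ 0.636 -0.206  0.02 ]
tcp px [  2.439 134.637]
```

arm_command:
  series:
    - [0, 0, 0.5, 0, 0, 0]
    - [0.4, -0.3, 0.5, 0, 0, 0]
    - [0.8, -0.6, 0.5, 0, 0, 0]
    - [1, -0.75, 0.5, 0, 0, 0]
    - [1, -0.75, 0.5, 0, 0, 0]
  jaw: 0

```text
t: 0.6
ee_pos: [0.3267, 0.4253, 0.2658]
tcp_rot: [-0.662, -3.071, 0.001]
ft_force: [-0.1, 0.3, -1.2]
opening: 0.999
gripper_force: 0.0
```

arm_command:
  series:
    - [0.4, -0.3, 0, 0, 0, 0]
    - [0.8, -0.6, 0, 0, 0, 0]
    - [1, -0.75, 0, 0, 0, 0]
    - [1, -0.75, 0, 0, 0, 0]
    - [1, -0.75, 0, 0, 0, 0]

```text
t: 1.1
ee_pos: [0.4239, 0.3527, 0.266]
tcp_rot: [-0.656, -3.071, 0.0]
ft_force: [0.4, -0.1, -0.3]
opening: 1.0
gripper_force: 0.0
```

```bash
python3 - <<'E'
from h import *
np.set_printoptions(precision=3,suppress=True)
cv2.imwrite("pics/w1.png",env.camera("wrist")[:,:,::-1]); s=env.camera("scene")
cv2.imwrite("pics/s2.png",s[:,:,::-1])
m=env.camera_model("scene")
for p in((180,118),(340,137)): print(onz(m,p[0]*.7,p[1]*.7,0))
s=env.state(); print(s["ee_pos"],s["tcp_rot"],s["t"])
E
```

```text
[0.626 0.69  0.   ]
[0.804 0.443 0.   ]
[0.423 0.353 0.266] [-0.653 -3.073 -0.   ] 1.2
```

View pics/w1.png

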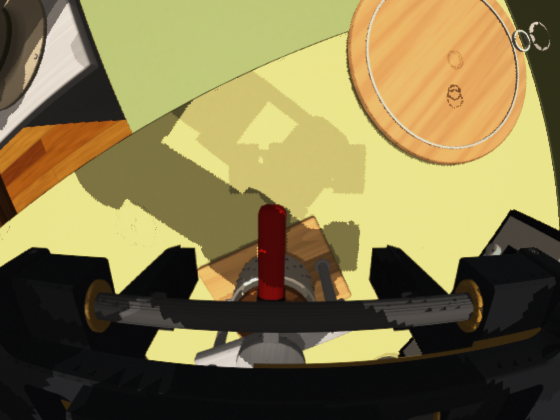

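View pics/s2.png

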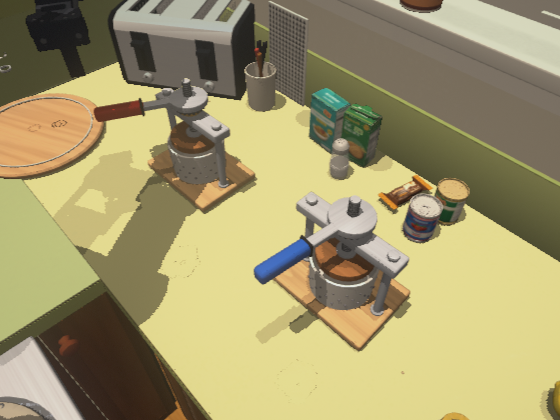

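The wrist picture shows the red grip (272,205–300) between the open fingers (190 and 378), parallel to them; the scene view shows the way is clear. Lowering next.

arm_command:
  series:
    - [0.3, -0.2, 0, 0, 0, -0.04]
    - [0.3, -0.2, 0, 0, 0, -0.04]
    - [0.3, -0.2, -0.3, 0, 0, -0.04]
    - [0.3, -0.2, -0.6, 0, 0, -0.04]
    - [0.3, -0.2, -0.81, 0, 0, -0.04]
    - [0.3, -0.2, -0.81, 0, 0, -0.04]
    - [0.3, -0.2, -0.81, 0, 0, -0.04]

```text
t: 1.9
ee_pos: [0.4542, 0.3329, 0.1862]
tcp_rot: [0.75, 3.05, 0.001]
ft_force: [0.5, 1.1, 0.2]
opening: 1.002
gripper_force: 0.0
```

arm_command:
  series:
    - [0, 0, 0, 0, 0, 0]
    - [0, 0, 0, 0, 0, 0]
    - [0, 0, 0, 0, 0, 0]
    - [0, 0, 0, 0, 0, 0]
    - [0, 0, 0, 0, 0, 0]
    - [0, 0, 0, 0, 0, 0]
  jaw: 0.55

```text
t: 2.5
ee_pos: [0.4547, 0.332, 0.1853]
tcp_rot: [0.752, 3.05, 0.0]
ft_force: [-0.1, -0.2, 0.5]
opening: 0.478
gripper_force: 0.0
```

```bash
python3 - <<'E'
from h import *
cv2.imwrite("pics/w2.png",env.camera("wrist")[:,:,::-1])
# arc plan about axis: offsets from phi0, in move units
A=np.array([.566,.273]);r=.125
P=lambda f:A+r*np.array([-np.cos(f),np.sin(f)])
p0=P(.48); print(p0)
for f in np.round(np.arange(.80,-.91,-.1),2): print(f,np.round((P(f)-p0)*10,2),round(-(f-.48)/1.5708,2))
E
```

```text
[0.45512563 0.3307224 ]
0.8 [0.24 0.32] -0.2
0.7 [0.15 0.23] -0.14
0.6 [0.08 0.13] -0.08
0.5 [0.01 0.02] -0.01
0.4 [-0.04 -0.09] 0.05
0.3 [-0.09 -0.21] 0.11
0.2 [-0.12 -0.33] 0.18
0.1 [-0.14 -0.45] 0.24
0.0 [-0.14 -0.58] 0.31
-0.1 [-0.14 -0.7 ] 0.37
-0.2 [-0.12 -0.83] 0.43
-0.3 [-0.09 -0.95] 0.5
-0.4 [-0.04 -1.06] 0.56
-0.5 [ 0.01 -1.18] 0.62
-0.6 [ 0.08 -1.28] 0.69
-0.7 [ 0.15 -1.38] 0.75
-0.8 [ 0.24 -1.47] 0.81
-0.9 [ 0.33 -1.56] 0.88
```

View pics/w2.png

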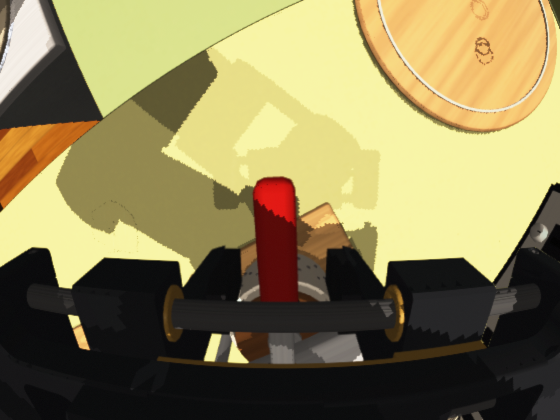

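The grip is between the half-closed fingers (272–298 px, fingers at 240 and 330), with no contact yet. Next is the back stroke.

arm_command:
  series:
    - [-0.04, -0.09, 0, 0, 0, 0.05]
    - [-0.09, -0.21, 0, 0, 0, 0.11]
    - [-0.12, -0.33, 0, 0, 0, 0.18]
    - [-0.14, -0.45, 0, 0, 0, 0.24]
    - [-0.14, -0.58, 0, 0, 0, 0.31]
    - [-0.14, -0.7, 0, 0, 0, 0.37]
    - [-0.14, -0.7, 0, 0, 0, 0.37]

```text
t: 3.25
ee_pos: [0.4408, 0.2612, 0.1854]
tcp_rot: [-0.152, 3.138, -0.0]
ft_force: [-0.5, -0.1, 0.6]
opening: 0.448
gripper_force: 0.0
```

arm_command:
  series:
    - [0.02, -0.13, 0, 0, 0, 0.06]
    - [0.05, -0.25, 0, 0, 0, 0.13]
    - [0.1, -0.36, 0, 0, 0, 0.19]
    - [0.15, -0.48, 0, 0, 0, 0.25]
    - [0.22, -0.58, 0, 0, 0, 0.32]
    - [0.29, -0.68, 0, 0, 0, 0.38]
    - [0.29, -0.68, 0, 0, 0, 0.38]
    - [0.29, -0.68, 0, 0, 0, 0.38]

```text
t: 4.05
ee_pos: [0.4695, 0.1945, 0.1852]
tcp_rot: [1.063, -2.956, -0.0]
ft_force: [0.1, 0.2, -0.6]
opening: 0.445
gripper_force: 0.0
```

arm_command:
  series:
    - [-0.07, 0.1, 0, 0, 0, -0.06]
    - [-0.14, 0.2, 0, 0, 0, -0.13]
    - [-0.19, 0.32, 0, 0, 0, -0.19]
    - [-0.24, 0.43, 0, 0, 0, -0.25]
    - [-0.27, 0.55, 0, 0, 0, -0.32]
    - [-0.29, 0.68, 0, 0, 0, -0.38]
    - [-0.29, 0.68, 0, 0, 0, -0.38]

```text
t: 4.75
ee_pos: [0.4399, 0.2636, 0.1853]
tcp_rot: [0.151, -3.138, -0.001]
ft_force: [-0.5, -0.3, 0.0]
opening: 0.45
gripper_force: 0.0
```

arm_command:
  series:
    - [0, 0.12, 0, 0, 0, -0.06]
    - [0, 0.25, 0, 0, 0, -0.13]
    - [0.02, 0.37, 0, 0, 0, -0.19]
    - [0.05, 0.49, 0, 0, 0, -0.26]
    - [0.1, 0.61, 0, 0, 0, -0.32]
    - [0.15, 0.72, 0, 0, 0, -0.38]
    - [0.22, 0.83, 0, 0, 0, -0.45]
    - [0.26, 0.88, 0, 0, 0, -0.48]
    - [0.26, 0.88, 0, 0, 0, -0.48]

```text
t: 5.65
ee_pos: [0.4668, 0.3503, 0.185]
tcp_rot: [-1.011, -2.974, 0.0]
ft_force: [-0.2, -1.1, 0.2]
opening: 0.449
gripper_force: 0.0
```

arm_command:
  series:
    - [-0.1, -0.15, 0, 0, 0, 0.09]
    - [-0.16, -0.27, 0, 0, 0, 0.16]
    - [-0.21, -0.39, 0, 0, 0, 0.22]
    - [-0.24, -0.51, 0, 0, 0, 0.29]
    - [-0.26, -0.63, 0, 0, 0, 0.35]
    - [-0.26, -0.76, 0, 0, 0, 0.42]
    - [-0.26, -0.88, 0, 0, 0, 0.48]
    - [-0.26, -0.88, 0, 0, 0, 0.48]

```text
t: 6.45
ee_pos: [0.4404, 0.2608, 0.1854]
tcp_rot: [0.155, -3.138, 0.0]
ft_force: [0.1, 0.7, 0.0]
opening: 0.449
gripper_force: 0.0
```

arm_command:
  series:
    - [0.02, -0.13, 0, 0, 0, 0.06]
    - [0.05, -0.25, 0, 0, 0, 0.13]
    - [0.1, -0.36, 0, 0, 0, 0.19]
    - [0.15, -0.48, 0, 0, 0, 0.25]
    - [0.22, -0.58, 0, 0, 0, 0.32]
    - [0.29, -0.68, 0, 0, 0, 0.38]
    - [0.29, -0.68, 0, 0, 0, 0.38]
    - [0.29, -0.68, 0, 0, 0, 0.38]

```text
t: 7.25
ee_pos: [0.4694, 0.1944, 0.1852]
tcp_rot: [1.064, -2.956, -0.0]
ft_force: [0.5, 0.9, -0.6]
opening: 0.453
gripper_force: 0.0
```

arm_command:
  series:
    - [-0.07, 0.1, 0, 0, 0, -0.06]
    - [-0.14, 0.2, 0, 0, 0, -0.13]
    - [-0.19, 0.32, 0, 0, 0, -0.19]
    - [-0.24, 0.43, 0, 0, 0, -0.25]
    - [-0.27, 0.55, 0, 0, 0, -0.32]
    - [-0.29, 0.68, 0, 0, 0, -0.38]
    - [-0.29, 0.68, 0, 0, 0, -0.38]

```text
t: 7.95
ee_pos: [0.4398, 0.2635, 0.1853]
tcp_rot: [0.152, -3.138, -0.001]
ft_force: [0.0, -0.3, 0.3]
opening: 0.452
gripper_force: 0.0
```

arm_command:
  series:
    - [0, 0.12, 0, 0, 0, -0.06]
    - [0, 0.25, 0, 0, 0, -0.13]
    - [0.02, 0.37, 0, 0, 0, -0.19]
    - [0.05, 0.49, 0, 0, 0, -0.26]

```text
t: 8.35
ee_pos: [0.4454, 0.3113, 0.1853]
tcp_rot: [-0.49, -3.103, 0.0]
ft_force: [-0.3, 0.4, 1.0]
opening: 0.448
gripper_force: 0.0
```

arm_command:
  series:
    - [0.05, 0.12, 0, 0, 0, -0.06]
    - [0.1, 0.23, 0, 0, 0, -0.12]
    - [0.17, 0.34, 0, 0, 0, -0.19]
    - [0.21, 0.39, 0, 0, 0, -0.22]
    - [0.21, 0.39, 0, 0, 0, -0.22]

```text
t: 8.85
ee_pos: [0.4667, 0.3502, 0.185]
tcp_rot: [-1.011, -2.974, 0.0]
ft_force: [-0.3, 0.3, -0.3]
opening: 0.446
gripper_force: 0.0
```

```bash
python3 - <<'E'
from h import *
s=env.camera("scene"); w=env.camera("wrist")
cv2.imwrite("pics/s3.png",cv2.resize(s[50:230,90:300,::-1],(700,600),interpolation=cv2.INTER_CUBIC))
cv2.imwrite("pics/w3.png",w[:,:,::-1])
E
```

```text
(no output)
```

View pics/s3.png

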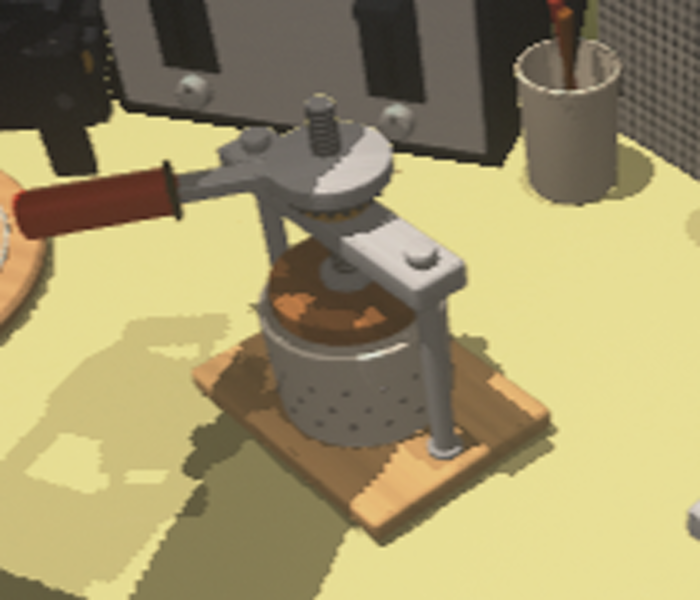

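The crop shows the red lever still near its start pose (grip (15,215)–(175,185)), and a finger at (70,150) well behind it: the strokes have missed the grip. Checking the calibration against the TCP.

```bash
python3 - <<'E'
from h import *
np.set_printoptions(precision=3,suppress=True)
s=env.state();p=s["ee_pos"];print(p, s["joint_pos"])
for n in("scene","side"):
    m=env.camera_model(n); q=np.array(proj(m,p)); print(n,q,"crop",(q-[90,50])*3.333)
m=env.camera_model("wrist");print(m); c,_=ray(m,280,210)
R=cv2.Rodrigues(np.array(m["rvec"]))[0];print("wcam",c,"axis",R[2])
T=cv2.Rodrigues(s["tcp_rot"])[0];print(T[:,2])
E
```

```text
[0.466 0.35  0.185] [ 0.44   0.462  1.256 -0.     1.424 -0.476]
scene [119.357 104.006] crop [ 97.847 180.001]
side [153.528 100.426] crop [211.74  168.069]
{'fovy': 65.70646984690485, 'cx': 283.2275455821703, 'cy': 209.58883253028804, 'rvec': array([-2.592, -1.277, -0.177]), 'tvec': array([-0.561, -0.18 ,  0.317])}
wcam [0.411 0.392 0.354] axis [ 0.216 -0.166 -0.962]
[-0. -0. -1.]
```

View pics/w3.png

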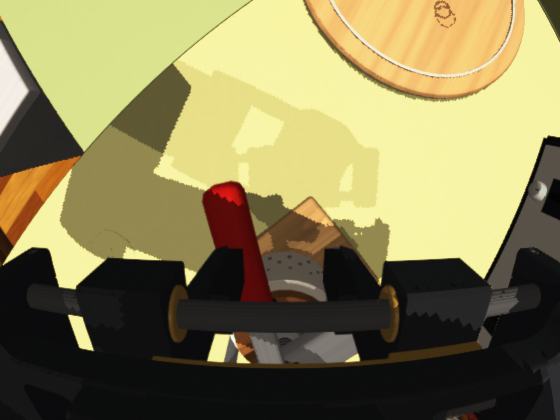

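The wrist view shows the grip (225,188)–(255,300) off the centre line toward the left finger. Next I locate the grip with the wrist camera and compare it with the scene estimate.

```bash
cat >> h.py <<'E'
def wray(m,u,v):
    f=210/np.tan(np.radians(m["fovy"])/2); x,y=u-m["cx"],v-m["cy"]; r=np.hypot(x,y); a=r/f
    R=cv2.Rodrigues(np.array(m["rvec"],float))[0]
    return -R.T@np.array(m["tvec"],float), R.T@np.array([np.sin(a)*x/r,np.sin(a)*y/r,np.cos(a)])
def wproj(m,p):
    f=210/np.tan(np.radians(m["fovy"])/2)
    q=cv2.Rodrigues(np.array(m["rvec"],float))[0]@np.array(p,float)+np.array(m["tvec"],float)
    h=np.hypot(q[0],q[1]);a=np.arctan2(h,q[2]); return np.array([q[0],q[1]])/h*a*f+[m["cx"],m["cy"]]
E
python3 - <<'E'
from h import *
np.set_printoptions(precision=3,suppress=True)
m=env.camera_model("wrist");s=env.state();p=s["ee_pos"];T=cv2.Rodrigues(s["tcp_rot"])[0]
for n,u,v,z in(("tip",225,190,.187),("mid",245,250,.187),("basecorner",311,198,.02)):
    c,d=wray(m,u,v);print(n,c+d*(z-c[2])/d[2])
for sy in(-1,1): print("pad tip",wproj(m,p+T@[0,sy*.02,.011]),wproj(m,p+T@[0,sy*.02,-.03]))
ms=env.camera_model("scene")
for sy in(-1,1): print("scene pad tip crop",(np.array(proj(ms,p+T@[0,sy*.028,.011]))-[90,50])*3.333)
E
```

```text
tip [0.421 0.345 0.187]
mid [0.454 0.332 0.187]
basecorner [0.494 0.365 0.02 ]
pad tip [250.43  239.788] [242.448 270.471]
pad tip [317.586 239.732] [326.004 270.382]
scene pad tip crop [ 95.796 227.948]
scene pad tip crop [109.932 167.081]
```

```bash
python3 - <<'E'
from h import *
np.set_printoptions(precision=3,suppress=True)
print(env.tcp_to_tips)
a=env.camera("scene");w=env.camera("wrist");s=env.state();p=s["ee_pos"];T=cv2.Rodrigues(s["tcp_rot"])[0]
print(p,s["t"],s["ft_force"])
ms=env.camera_model("scene");mw=env.camera_model("wrist")
A=cv2.resize(a[0:150,30:170,::-1],None,fx=4,fy=4,interpolation=cv2.INTER_LINEAR)
W=w[150:330,190:370,::-1]; W=cv2.resize(W,None,fx=2.2,fy=2.2,interpolation=cv2.INTER_LINEAR); W=np.clip(W.astype(float)*1.6,0,255).astype(np.uint8)
A=np.clip(A.astype(float)*1.6,0,255).astype(np.uint8)
for sy,col in((-1,(255,0,0)),(1,(0,255,0))):
  for d in(.011,-.045):
    x=p+T@[0,sy*.02,d]
    cv2.circle(A,tuple(int(k) for k in (np.array(proj(ms,x))-[30,0])*4),4,col,1)
    cv2.circle(W,tuple(int(k) for k in (wproj(mw,x)-[190,150])*2.2),4,col,1)
O=np.zeros((600,800,3),np.uint8); 
A=A[:, :400]; O[:A.shape[0],:A.shape[1]]=A; O[:396,402:798]=W
cv2.imwrite("pics/o.png",O)
E
```

```text
0.011
[0.466 0.35  0.185] 9.05 [0.453 0.038 0.423]
```

View pics/o.png

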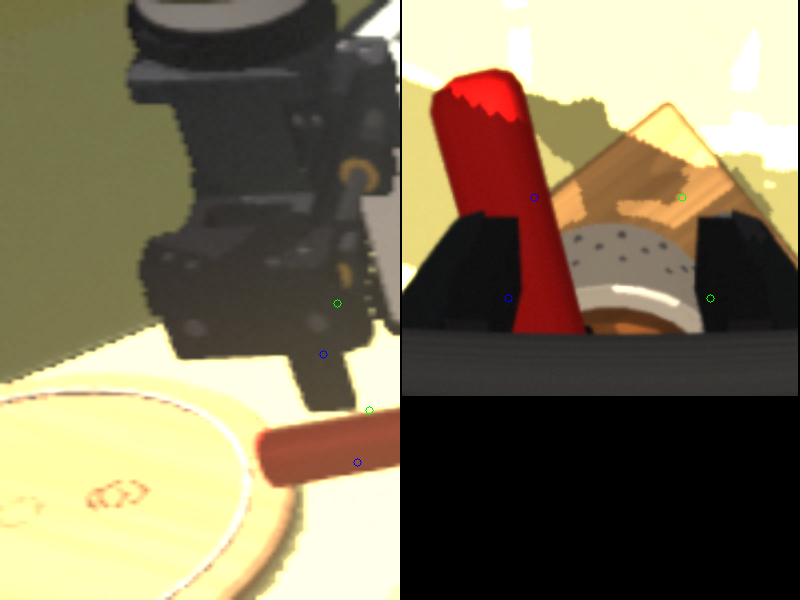

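The overlay settles it: the fingertips really end about 28 mm higher (z≈0.20) than the stated geometry predicts (tip seen at (330,408) against (357,462)), so they passed over the grip. I'll recentre with the jaws open, lower slowly about 22 mm while watching the force, then half-close.

arm_command:
  series:
    - [0, 0, 0.2, 0, 0, 0]
    - [-0.15, -0.17, 0.2, 0, 0, 0.11]
    - [-0.15, -0.17, 0.2, 0, 0, 0.11]
    - [-0.15, -0.17, 0.2, 0, 0, 0.11]
    - [-0.15, -0.17, 0.2, 0, 0, 0.11]
    - [-0.15, -0.17, 0.2, 0, 0, 0.11]
  jaw: 0

```text
t: 9.65
ee_pos: [0.4519, 0.3333, 0.2049]
tcp_rot: [-0.754, -3.049, 0.0]
ft_force: [0.5, 0.2, -0.0]
opening: 0.968
gripper_force: 0.0
```

arm_command:
  series:
    - [0, 0, -0.1, 0, 0, 0]
    - [0, 0, -0.2, 0, 0, 0]
    - [0, 0, -0.25, 0, 0, 0]
    - [0, 0, -0.3, 0, 0, 0]
    - [0, 0, -0.35, 0, 0, 0]
    - [0, 0, -0.4, 0, 0, 0]
    - [0, 0, -0.42, 0, 0, 0]
    - [0, 0, -0.42, 0, 0, 0]

```text
t: 10.45
ee_pos: [0.4516, 0.333, 0.163]
tcp_rot: [-0.752, -3.05, 0.0]
ft_force: [1.0, -1.1, -0.3]
opening: 0.996
gripper_force: 0.0
```

arm_command:
  series:
    - [0, 0, 0, 0, 0, 0]
    - [0, 0, 0, 0, 0, 0]
    - [0, 0, 0, 0, 0, 0]
    - [0, 0, 0, 0, 0, 0]
    - [0, 0, 0, 0, 0, 0]
    - [0, 0, 0, 0, 0, 0]
  jaw: 0.55

```text
t: 11.05
ee_pos: [0.4517, 0.333, 0.1633]
tcp_rot: [0.752, 3.05, -0.0]
ft_force: [0.6, 0.4, -0.1]
opening: 0.48
gripper_force: 0.0
```

arm_command:
  series:
    - [-0.04, -0.09, 0, 0, 0, 0.05]
    - [-0.09, -0.21, 0, 0, 0, 0.11]
    - [-0.12, -0.33, 0, 0, 0, 0.18]
    - [-0.14, -0.45, 0, 0, 0, 0.24]
    - [-0.14, -0.58, 0, 0, 0, 0.31]
    - [-0.14, -0.7, 0, 0, 0, 0.37]
    - [-0.14, -0.7, 0, 0, 0, 0.37]

```text
t: 11.75
ee_pos: [0.4377, 0.2622, 0.1634]
tcp_rot: [-0.152, 3.138, -0.0]
ft_force: [0.2, 0.3, 0.0]
opening: 0.445
gripper_force: 0.0
```

```bash
python3 - <<'E'
from h import *
a=env.camera("scene");w=env.camera("wrist")
O=np.zeros((600,800,3),np.uint8)
O[:,:400]=cv2.resize(a[0:195,90:220,::-1],(400,600)); O[:396,402:798]=cv2.resize(w[150:330,190:370,::-1],(396,396))
cv2.imwrite("pics/o2.png",O)
E
```

```text
(no output)
```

View pics/o2.png

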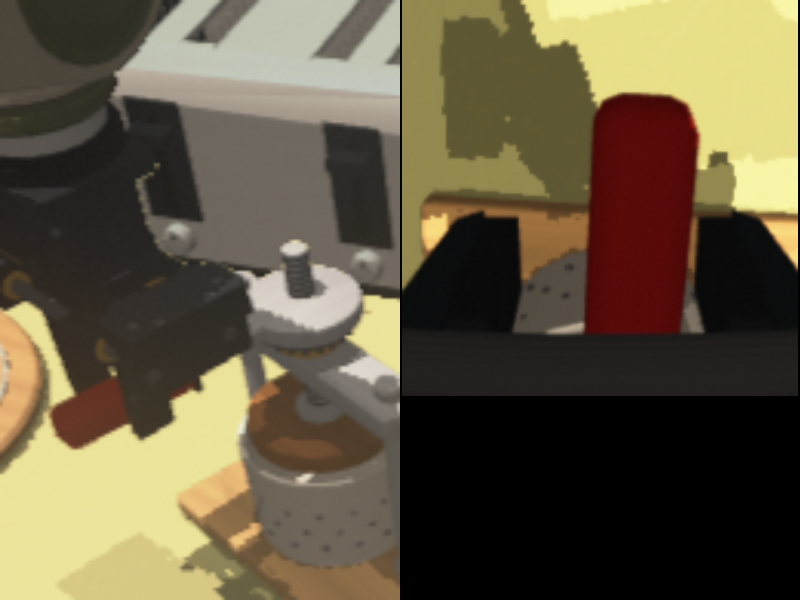

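The lever now follows: the grip sits against the right finger at (690,200), and the plate is still high. Carrying on with the strokes.

arm_command:
  series:
    - [0.02, -0.13, 0, 0, 0, 0.06]
    - [0.05, -0.25, 0, 0, 0, 0.13]
    - [0.1, -0.36, 0, 0, 0, 0.19]
    - [0.15, -0.48, 0, 0, 0, 0.25]
    - [0.22, -0.58, 0, 0, 0, 0.32]
    - [0.29, -0.68, 0, 0, 0, 0.38]
    - [0.29, -0.68, 0, 0, 0, 0.38]
    - [0.29, -0.68, 0, 0, 0, 0.38]

```text
t: 12.65
ee_pos: [0.4665, 0.1955, 0.1632]
tcp_rot: [1.064, -2.956, -0.0]
ft_force: [-1.0, 0.4, 0.0]
opening: 0.449
gripper_force: 0.0
```

arm_command:
  series:
    - [-0.07, 0.1, 0, 0, 0, -0.06]
    - [-0.14, 0.2, 0, 0, 0, -0.13]
    - [-0.19, 0.32, 0, 0, 0, -0.19]
    - [-0.24, 0.43, 0, 0, 0, -0.25]
    - [-0.27, 0.55, 0, 0, 0, -0.32]
    - [-0.29, 0.68, 0, 0, 0, -0.38]
    - [-0.29, 0.68, 0, 0, 0, -0.38]

```text
t: 13.35
ee_pos: [0.4372, 0.2644, 0.1633]
tcp_rot: [-0.151, 3.138, -0.0]
ft_force: [1.9, -2.1, 0.9]
opening: 0.453
gripper_force: 0.6
```

arm_command:
  series:
    - [0, 0.12, 0, 0, 0, -0.06]
    - [0, 0.25, 0, 0, 0, -0.13]
    - [0.02, 0.37, 0, 0, 0, -0.19]
    - [0.05, 0.49, 0, 0, 0, -0.26]
    - [0.1, 0.61, 0, 0, 0, -0.32]
    - [0.15, 0.72, 0, 0, 0, -0.38]
    - [0.22, 0.83, 0, 0, 0, -0.45]
    - [0.26, 0.88, 0, 0, 0, -0.48]
    - [0.26, 0.88, 0, 0, 0, -0.48]

```text
t: 14.25
ee_pos: [0.4632, 0.3512, 0.1628]
tcp_rot: [-1.01, -2.973, 0.001]
ft_force: [-2.6, -0.8, 0.1]
opening: 0.448
gripper_force: 0.8
```

Driving forces now show up. Two more full cycles.

arm_command:
  series:
    - [-0.1, -0.15, 0, 0, 0, 0.09]
    - [-0.16, -0.27, 0, 0, 0, 0.16]
    - [-0.21, -0.39, 0, 0, 0, 0.22]
    - [-0.24, -0.51, 0, 0, 0, 0.29]
    - [-0.26, -0.63, 0, 0, 0, 0.35]
    - [-0.26, -0.76, 0, 0, 0, 0.42]
    - [-0.26, -0.88, 0, 0, 0, 0.48]
    - [-0.26, -0.88, 0, 0, 0, 0.48]

```text
t: 15.05
ee_pos: [0.4375, 0.262, 0.1634]
tcp_rot: [-0.155, 3.137, -0.0]
ft_force: [-0.8, 0.6, 0.7]
opening: 0.452
gripper_force: 0.0
```

arm_command:
  series:
    - [0.02, -0.13, 0, 0, 0, 0.06]
    - [0.05, -0.25, 0, 0, 0, 0.13]
    - [0.1, -0.36, 0, 0, 0, 0.19]
    - [0.15, -0.48, 0, 0, 0, 0.25]
    - [0.22, -0.58, 0, 0, 0, 0.32]
    - [0.29, -0.68, 0, 0, 0, 0.38]
    - [0.29, -0.68, 0, 0, 0, 0.38]
    - [0.29, -0.68, 0, 0, 0, 0.38]

```text
t: 15.85
ee_pos: [0.4664, 0.1954, 0.1632]
tcp_rot: [1.064, -2.956, -0.0]
ft_force: [0.4, 0.4, -0.7]
opening: 0.448
gripper_force: 0.0
```

arm_command:
  series:
    - [-0.07, 0.1, 0, 0, 0, -0.06]
    - [-0.14, 0.2, 0, 0, 0, -0.13]
    - [-0.19, 0.32, 0, 0, 0, -0.19]
    - [-0.24, 0.43, 0, 0, 0, -0.25]
    - [-0.27, 0.55, 0, 0, 0, -0.32]
    - [-0.29, 0.68, 0, 0, 0, -0.38]
    - [-0.29, 0.68, 0, 0, 0, -0.38]

```text
t: 16.55
ee_pos: [0.4371, 0.2643, 0.1634]
tcp_rot: [-0.152, 3.137, -0.0]
ft_force: [1.4, -0.3, 1.4]
opening: 0.456
gripper_force: 0.6
```

arm_command:
  series:
    - [0, 0.12, 0, 0, 0, -0.06]
    - [0, 0.25, 0, 0, 0, -0.13]
    - [0.02, 0.37, 0, 0, 0, -0.19]
    - [0.05, 0.49, 0, 0, 0, -0.26]
    - [0.1, 0.61, 0, 0, 0, -0.32]
    - [0.15, 0.72, 0, 0, 0, -0.38]
    - [0.22, 0.83, 0, 0, 0, -0.45]
    - [0.26, 0.88, 0, 0, 0, -0.48]
    - [0.26, 0.88, 0, 0, 0, -0.48]

```text
t: 17.45
ee_pos: [0.4632, 0.3512, 0.1629]
tcp_rot: [-1.01, -2.973, 0.001]
ft_force: [-1.6, -0.2, 0.3]
opening: 0.453
gripper_force: 0.8
```

arm_command:
  series:
    - [-0.1, -0.15, 0, 0, 0, 0.09]
    - [-0.16, -0.27, 0, 0, 0, 0.16]
    - [-0.21, -0.39, 0, 0, 0, 0.22]
    - [-0.24, -0.51, 0, 0, 0, 0.29]
    - [-0.26, -0.63, 0, 0, 0, 0.35]
    - [-0.26, -0.76, 0, 0, 0, 0.42]
    - [-0.26, -0.88, 0, 0, 0, 0.48]
    - [-0.26, -0.88, 0, 0, 0, 0.48]

```text
t: 18.25
ee_pos: [0.4375, 0.2619, 0.1635]
tcp_rot: [-0.155, 3.137, -0.0]
ft_force: [-0.5, 0.3, -0.1]
opening: 0.447
gripper_force: 0.0
```

arm_command:
  series:
    - [0.02, -0.13, 0, 0, 0, 0.06]
    - [0.05, -0.25, 0, 0, 0, 0.13]
    - [0.1, -0.36, 0, 0, 0, 0.19]
    - [0.15, -0.48, 0, 0, 0, 0.25]
    - [0.22, -0.58, 0, 0, 0, 0.32]
    - [0.29, -0.68, 0, 0, 0, 0.38]
    - [0.29, -0.68, 0, 0, 0, 0.38]
    - [0.29, -0.68, 0, 0, 0, 0.38]

```text
t: 19.05
ee_pos: [0.4665, 0.1953, 0.1632]
tcp_rot: [1.064, -2.956, -0.0]
ft_force: [0.0, -0.8, -0.6]
opening: 0.447
gripper_force: 0.0
```

arm_command:
  series:
    - [-0.07, 0.1, 0, 0, 0, -0.06]
    - [-0.14, 0.2, 0, 0, 0, -0.13]
    - [-0.19, 0.32, 0, 0, 0, -0.19]
    - [-0.24, 0.43, 0, 0, 0, -0.25]
    - [-0.27, 0.55, 0, 0, 0, -0.32]
    - [-0.29, 0.68, 0, 0, 0, -0.38]
    - [-0.29, 0.68, 0, 0, 0, -0.38]

```text
t: 19.75
ee_pos: [0.4371, 0.2643, 0.1634]
tcp_rot: [-0.152, 3.137, -0.0]
ft_force: [0.7, -0.1, 1.9]
opening: 0.455
gripper_force: 0.6
```

arm_command:
  series:
    - [0, 0.12, 0, 0, 0, -0.06]
    - [0, 0.25, 0, 0, 0, -0.13]
    - [0.02, 0.37, 0, 0, 0, -0.19]
    - [0.05, 0.49, 0, 0, 0, -0.26]
    - [0.1, 0.61, 0, 0, 0, -0.32]
    - [0.15, 0.72, 0, 0, 0, -0.38]
    - [0.22, 0.83, 0, 0, 0, -0.45]
    - [0.26, 0.88, 0, 0, 0, -0.48]
    - [0.26, 0.88, 0, 0, 0, -0.48]

```text
t: 20.65
ee_pos: [0.4631, 0.3512, 0.1629]
tcp_rot: [-1.01, -2.973, 0.001]
ft_force: [-2.0, -1.2, 0.9]
opening: 0.449
gripper_force: 0.8
```

arm_command:
  series:
    - [-0.1, -0.15, 0, 0, 0, 0.09]
    - [-0.16, -0.27, 0, 0, 0, 0.16]
    - [-0.21, -0.39, 0, 0, 0, 0.22]
    - [-0.24, -0.51, 0, 0, 0, 0.29]
    - [-0.26, -0.63, 0, 0, 0, 0.35]
    - [-0.26, -0.76, 0, 0, 0, 0.42]
    - [-0.26, -0.88, 0, 0, 0, 0.48]
    - [-0.26, -0.88, 0, 0, 0, 0.48]

```text
t: 21.45
ee_pos: [0.4375, 0.2619, 0.1634]
tcp_rot: [-0.155, 3.138, -0.0]
ft_force: [0.2, 0.6, -0.8]
opening: 0.451
gripper_force: 0.0
```

arm_command:
  series:
    - [0.02, -0.13, 0, 0, 0, 0.06]
    - [0.05, -0.25, 0, 0, 0, 0.13]
    - [0.1, -0.36, 0, 0, 0, 0.19]
    - [0.15, -0.48, 0, 0, 0, 0.25]
    - [0.22, -0.58, 0, 0, 0, 0.32]
    - [0.29, -0.68, 0, 0, 0, 0.38]
    - [0.29, -0.68, 0, 0, 0, 0.38]
    - [0.29, -0.68, 0, 0, 0, 0.38]

```text
t: 22.25
ee_pos: [0.4664, 0.1953, 0.1632]
tcp_rot: [1.064, -2.956, -0.0]
ft_force: [-0.6, 1.0, -0.8]
opening: 0.451
gripper_force: 0.0
```

arm_command:
  series:
    - [-0.07, 0.1, 0, 0, 0, -0.06]
    - [-0.14, 0.2, 0, 0, 0, -0.13]
    - [-0.19, 0.32, 0, 0, 0, -0.19]
    - [-0.24, 0.43, 0, 0, 0, -0.25]
    - [-0.27, 0.55, 0, 0, 0, -0.32]
    - [-0.29, 0.68, 0, 0, 0, -0.38]
    - [-0.29, 0.68, 0, 0, 0, -0.38]

```text
t: 22.95
ee_pos: [0.4371, 0.2643, 0.1634]
tcp_rot: [-0.152, 3.137, -0.0]
ft_force: [0.0, -2.4, 0.2]
opening: 0.453
gripper_force: 0.6
```

arm_command:
  series:
    - [0, 0.12, 0, 0, 0, -0.06]
    - [0, 0.25, 0, 0, 0, -0.13]
    - [0.02, 0.37, 0, 0, 0, -0.19]
    - [0.05, 0.49, 0, 0, 0, -0.26]
    - [0.1, 0.61, 0, 0, 0, -0.32]
    - [0.15, 0.72, 0, 0, 0, -0.38]
    - [0.22, 0.83, 0, 0, 0, -0.45]
    - [0.22, 0.83, 0, 0, 0, -0.45]

```text
t: 23.75
ee_pos: [0.4594, 0.3465, 0.1629]
tcp_rot: [-0.941, -2.996, 0.001]
ft_force: [-1.6, -0.7, 0.8]
opening: 0.451
gripper_force: 0.7
```

arm_command:
  series:
    - [0, 0, 0, 0, 0, 0]
    - [0, 0, 0, 0, 0, 0]
    - [0, 0, 0, 0, 0, 0]
    - [0, 0, 0, 0, 0, 0]
    - [0, 0, 0, 0, 0, 0]
    - [0, 0, 0, 0, 0, 0]
  jaw: 0

```text
t: 24.35
ee_pos: [0.4597, 0.3459, 0.1633]
tcp_rot: [0.942, 2.997, 0.0]
ft_force: [0.6, 0.4, 0.7]
opening: 0.969
gripper_force: 0.0
```

arm_command:
  series:
    - [0, 0, 0.2, 0, 0, 0]
    - [0, 0, 0.5, 0, 0, 0]
    - [0, 0, 0.9, 0, 0, 0]
    - [-0.4, 0.3, 1, 0, 0, 0]
    - [-0.9, 0.6, 1, 0, 0, 0]
    - [-1, 0.7, 1, 0, 0, 0]
    - [-1, 0.7, 1, 0, 0, 0]
    - [-1, 0.7, 1, 0, 0, 0]

```text
t: 25.15
ee_pos: [0.3598, 0.416, 0.2633]
tcp_rot: [0.941, 2.997, -0.0]
ft_force: [0.5, -0.2, 0.2]
opening: 0.997
gripper_force: 0.0
```

```bash
python3 - <<'E'
from h import *
a=env.camera("scene")
cv2.imwrite("pics/f.png",cv2.resize(a[50:230,90:300,::-1],(700,600),interpolation=cv2.INTER_CUBIC))
E
```

```text
(no output)
```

View pics/f.png

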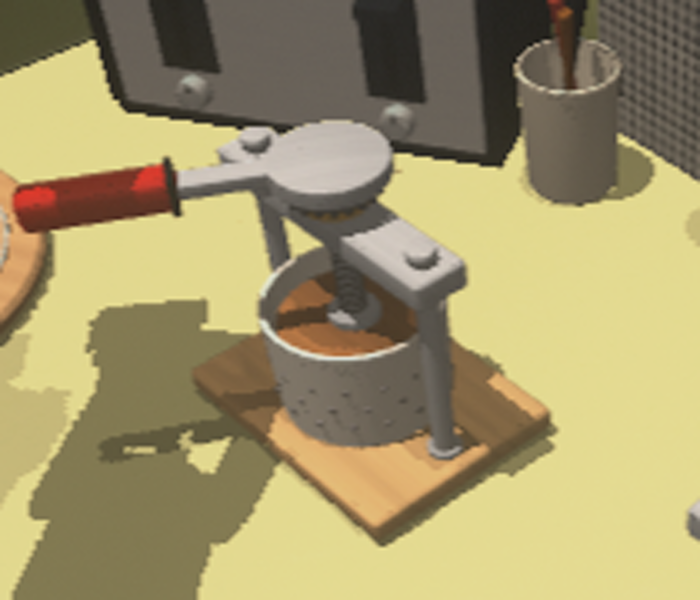

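The plate, seen at (345,320), is well below the mould's rim, the spindle has sunk into the hub, and the gripper is clear of the press.

```bash
python3 -c "
from plant import env
print(env.sign_off())"
```

```text
the job is handed in; nothing more can be done
None
```

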